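# Make up the stud kit and the ring kit at a jeweller's bench

### The job

Make up two job kits from the stock on the jeweller's bench. The small two-well tray gets the stud-earring kit: the brass doming cube in its larger well and the narrow tin in its smaller one; the big three-well tray gets the ring kit: the wooden ring clamp in the long well, the wide tin in the large square well and the green wax tube in the small well. Set each thing down flat on the floor of its well, standing or lying as you found it, and do not knock over the little bottle or the ring cone.

Things in the scene. Friction and masses are not known exactly. Their poses are not given: they have to be found in the camera images.
- doming_cube: Brass doming block, a 40 mm cube with round dark cups in its top and sides, about 0.5 kg; loose, lies flat on the bench. Origin: centre of its underside; z up. x and y are square to its side faces.
- narrow_tin: Narrow round aluminium tin with a lid, closed, 34 mm in diameter, 30 mm high, about 50 g; loose, stands upright. Origin: centre of its underside; z up.
- wide_tin: Wide round aluminium tin with a lid, closed, 52 mm in diameter, 30 mm high, about 110 g; loose, stands upright. Origin: centre of its underside; z up.
- wax_tube: Green tube of hard carving wax, 28 mm in outer diameter with a 14 mm bore, 50 mm high, about 40 g; loose, stands on end. Origin: centre of its underside; z up.
- ring_clamp: Wooden ring clamp, a straight bar 110 mm long (its x axis), 24 mm wide (y), 26 mm high (z), with a steel band at its middle and black jaw slots at its ends, about 70 g; loose, lies flat. Origin: centre of its underside; z up.
- stud_tray: Small dark wooden tray, 72 mm (x) by 127 mm (y), fixed to the bench, two wells. Floor 5 mm, wall and divider tops 14 mm above the bench; walls 5 mm thick. Clear size and centre of the wells in the tray's x, y (mm): larger 62 x 62 at (0, +28); smaller 62 (x) x 50 (y) at (0, -33). Origin: centre of its underside, on the bench; z up.
- ring_tray: Big dark wooden tray, 140 mm (x) by 146 mm (y), fixed to the bench, three wells. Floor 5 mm, wall and divider tops 14 mm above the bench; dividers 6 mm thick. Clear size and centre of the wells in the tray's x, y (mm): long 48 (x) x 136 (y) at (+41, 0); large square 76 x 76 at (-27, +30); small 76 (x) x 54 (y) at (-27, -41). Origin: centre of its underside, on the bench; z up.
- flux_bottle: Small amber glass bottle with a black cap, 28 mm in diameter, 60 mm high, loose, standing among the stock; not part of either kit, to be left standing. Origin: centre of its underside; z up.
- ring_cone: White ceramic ring cone, 34 mm across its foot, 56 mm high, loose, standing among the stock; not part of either kit, to be left standing. Origin: centre of its underside; z up.
Things that resemble listed ones, but are neither listed nor needed, are in the scene too. Leave any purple or red look-alike of the narrow_tin alone. Leave any blue look-alike of the doming_cube alone.

How it is judged:
At the end, for the whole second after the job is handed in: Each of the five things rests in its own well: underside within 2.5 mm of the floor, tilt under 0.06 rad, wholly inside the well, at rest and released (cube, narrow tin: small tray; clamp, wide tin, tube: big tray). Bottle and ring cone stand (tilt under 0.1 rad) (x of doming_cube in the frame of stud_tray between -0.0125 and 0.0125 m and y of doming_cube in the frame of stud_tray between 0.0155 and 0.0405 m and z of each of doming_cube, narrow_tin in the frame of stud_tray below 0.0075 m and angle between each of doming_cube, narrow_tin, ring_clamp, wide_tin, wax_tube's own z axis and vertical below 0.06 rad and linear speed of each of doming_cube, narrow_tin, ring_clamp, wide_tin, wax_tube below 0.01 m/s and angular speed of each of doming_cube, narrow_tin, ring_clamp, wide_tin, wax_tube below 0.1 rad/s and x of narrow_tin in the frame of stud_tray between -0.0155 and 0.0155 m and y of narrow_tin in the frame of stud_tray between -0.0425 and -0.0235 m and x of ring_clamp in the frame of ring_tray between 0.0275 and 0.0545 m and y of ring_clamp in the frame of ring_tray between -0.0145 and 0.0145 m and z of each of ring_clamp, wide_tin, wax_tube in the frame of ring_tray below 0.0075 m and x of wide_tin in the frame of ring_tray between -0.0405 and -0.0135 m and y of wide_tin in the frame of ring_tray between 0.0165 and 0.0435 m and x of wax_tube in the frame of ring_tray between -0.0525 and -0.0015 m and y of wax_tube in the frame of ring_tray between -0.0555 and -0.0265 m and angle between each of flux_bottle, ring_cone's own z axis and vertical below 0.1 rad); the robot touches nothing.
It fails at once if the bottle is knocked over (angle between flux_bottle's own z axis and vertical above 0.5 rad).
It fails at once if the ring cone is knocked over (angle between ring_cone's own z axis and vertical above 0.5 rad).
It also fails if it takes over 117 s, if anything falls off the work surface, if the arm or the gripper's body presses on something with over 40 N, if the wrist force passes 120 N, or if a joint passes its speed limit or range.

### The arm

A 6-joint arm with a two-finger parallel gripper is mounted at the origin on the work surface. World frame = base frame: x ahead of the robot, y to its left, z up, the work surface at z = 0. Lengths are in m, angles in rad, forces in N, time in s.
With the tool pointing down it reaches from about 0.35 to 0.975 m from the base axis. Payload 4.9 kg.
Tool frame: the origin (TCP) lies midway between the tips of the shut fingers; the grasp point (between the pads) lies 19 mm behind it; z points along the fingers, y is the line along which they close (so a half turn about z gives the same grasp; the last joint's range is limited). The gripper opens to 85 mm and grips with 20 to 120 N. Pads are 22 mm wide; open, the fingers measure 114 mm over their backs; the gripper's body (76 mm by 85 mm) begins 54 mm behind the grasp point. The pads swing forward as they close: fully open they stand 13 mm farther back than shut.
Start: joints at [-1.438, 0.053, 1.613, -0, 1.476, -0.119], TCP at [0.156, -0.605, 0.201] pointing down, gripper open.
Joint ranges: [-3.01, 3.01], [-1.01, 2.22], [0.06, 2.58], [-1.02, 4.17], [0.09, 2.62], [-3.14, 3.14]. Speed limits (rad/s): [2.57, 2.57, 3.14, 3.14, 3.14, 3.14].

### API

Orientations are given as a rotation vector (axis times angle).
In Python, from station import ctrl gives the robot as it stands.
- The arm moves only by the tool step_arm, never from a script. Its argument "targets" is a list of rows, each an object with "travel": the shift along the world's x, y, z as a fraction of full scale, a list of three; "angular": the turn, a rotation vector about the world's x, y, z as a fraction of full scale, a list of three; "gripper": the opening, from 0 (shut) to 1 (fully open). In form: [{"travel": [x, y, z], "angular": [rx, ry, rz], "gripper": gripper}, ...]. A call has 1 to 10 rows; each row is the pose to reach, as a shift and turn from the pose commanded when the call began; what a row does not reach only later rows make up. Full scale, the value 1, is 0.6 m for a shift and pi/4 rad for a turn. A row lasts 1/10 s, in which the tool goes at most 50 mm and 8.59 degrees, less where a joint would pass 70% of its speed; a pose out of reach is approached as far as the arm can. A call with a number of a shift or a turn outside -1 to 1 is refused whole. A call with a gripper value outside its range is refused whole. The fingers move at their own pace and stop on an object; "squeeze" is the grip in N (left out, the last holds). Time passes only in rows, so rows that repeat a pose let the fingers close. It gives the time, the measured TCP pose, the force, the opening and the grip force at its end, in the units of the state.
- ctrl.get_obs(): the state, without advancing time (a new reading comes with each control period).
- ctrl.get_image(name): name is "side" or "top" or "wrist"; returns a dict with "img" (400x640x3 uint8, red, green, blue), "fx", "fy", "cx", "cy" (pixels), "D" ([k1, k2, p1, p2, k3] as OpenCV has them; the pictures are not rectified), "rvec" (rotation vector, rad) and "tvec" (3), from world to camera coordinates, as OpenCV has them. Camera axes: x right, y down, z forward; pixel columns grow to the right and rows downward; lengths in m; the calibration is good to about 2 mm. A picture is of the moment at which its call begins. There is no depth.
- ctrl.finish_job(): hands the job in; it is judged then, once.
The state is a dict: "t": time; "q": joint angles; "dq": joint speeds; "effort": joint torques, N m; "tool_pos": TCP position; "tool_rot": TCP orientation; "contact_force": force on the tool from outside, world axes, zero at the start; "wrist_torque": the same for the moment, N m; "opening": finger opening in m; "grip_force": force on a finger pad.
Only numpy, scipy, OpenCV 4.12 (cv2) and the standard library are available. Lean on these libraries where they do the work, as an engineer would, in place of code of your own. Each camera call takes 0.05 s, during which the arm holds its last target. There are 200 camera calls.

## Working session

There is one attempt and no reset: what is moved stays moved. The work goes in short steps, Python scripts to look and compute and a tool call to move; the robot and the scene stay as the last step left them, time stands still between calls to the robot, and variables do not carry over. Pictures are saved under pics/ and viewed, at most 14 in all, crops included, and the job is handed in when it is done.

Besides the shell and the picture viewer there is one more tool, called after "Call:" as name([rows], argument=value, ...), one row to a line, values as JSON. step_arm: Moves the arm, as the interface text tells. Its arguments: {"type":"object","properties":{"targets":{"type":"array"},"squeeze":{"type":"number"}},"required":["targets"]}

```bash
ls; mkdir -p pics
python3 - <<'E'
from station import ctrl
import cv2
o=ctrl.get_obs();print({k:o[k] for k in('t','tool_pos','tool_rot','opening')})
for n in('top','side'):
    d=ctrl.get_image(n);cv2.imwrite(f'pics/{n}0.png',d['img'][:,:,::-1]);print(n,d['fx'],d['cx'],d['D'],d['rvec'],d['tvec'])
E
```

```text
pics
{'t': 0.0, 'tool_pos': array([ 0.15565569, -0.60459767,  0.19963761]), 'tool_rot': array([-3.11465291e+00, -3.94346568e-01,  4.93259125e-05]), 'opening': 0.08558302867721401}
top 510.23053681379224 321.7536888593613 [-0.12088432  0.          0.          0.          0.        ] [ 2.18914226 -2.19403921  0.05953187] [-0.00208328  0.56027429  1.23557503]
side 446.98394081583587 320.8270208995768 [0.0060487 0.        0.        0.        0.       ] [ 0.08232631 -2.95526883  1.00247049] [0.53884638 0.02850602 0.79944102]
```

View pics/top0.png

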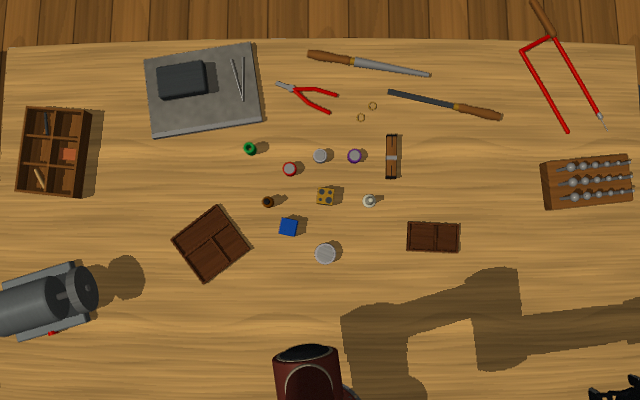

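View pics/side0.png

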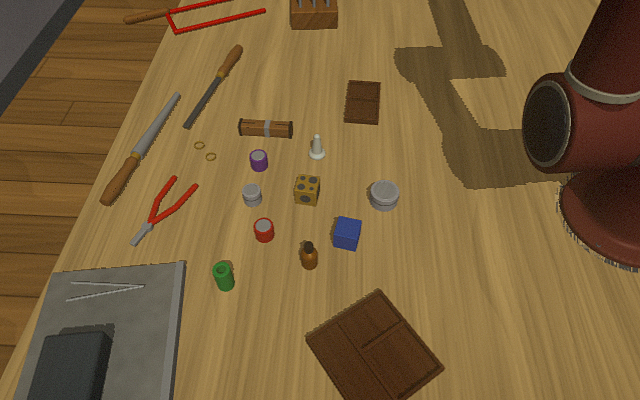

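Top view shows the following (pixel positions):
- **Targets:** brass cube (326,195), grey narrow tin (320,156), wide tin (325,253), green tube (250,148), clamp (393,156).
- **Trays:** stud tray (433,237), ring tray (211,244).
- **Leave standing:** bottle (268,201), cone (369,200).
- **Possible confusions:** for the narrow tin, red (290,169), purple (355,156) and the larger grey tin (325,253). For the cube, blue (289,226). I choose the plain grey small tin and the brass cube.

The side view shows the same things: narrow tin (252,195), cube (307,190), wide tin (384,195), tube (223,276), clamp (266,128).

```bash
cat > h.py <<'E'
import cv2,numpy as np
def cal(d):
    K=np.array([[d['fx'],0,d['cx']],[0,d['fy'],d['cy']],[0,0,1.]]);return K,np.array(d['D'],float),np.array(d['rvec'],float),np.array(d['tvec'],float)
def ray(d,uv):
    K,D,r,t=cal(d);R=cv2.Rodrigues(r)[0]
    p=cv2.undistortPoints(np.array(uv,float).reshape(-1,1,2),K,D).reshape(-1,2)
    return -R.T@t,np.c_[p,np.ones(len(p))]@R
def cast(d,uv,z):
    c,v=ray(d,uv);return c+v*((z-c[2])/v[:,2:3])
def proj(d,P):
    K,D,r,t=cal(d);return cv2.projectPoints(np.array(P,float).reshape(-1,1,3),r,t,K,D)[0].reshape(-1,2)
E
python3 - <<'E'
from station import ctrl
from h import *
d=ctrl.get_image('top');im=d['img'][:,:,::-1].copy()
c=cv2.resize(im[120:300,160:480],None,fx=2.5,fy=2.5,interpolation=cv2.INTER_CUBIC);cv2.imwrite('pics/crop1.png',c)
hsv=cv2.cvtColor(im,cv2.COLOR_BGR2HSV)
for n,u,v,z in[('cube',326,195,.04),('blue',289,226,.04),('tin',320,156,.03),('red',290,169,.03),('purple',355,156,.03),('wide',325,253,.03),('tube',250,148,.05),('bottle',268,201,.06),('cone',369,200,.056),('clamp',393,156,.026),('stud',433,237,.014),('ringt',211,244,.014)]:
    p=cast(d,[(u,v)],z)[0];print(n,p.round(3),hsv[v,u])
E
```

```text
cube [ 0.565 -0.014  0.04 ] [ 20 209 144]
blue [0.491 0.075 0.04 ] [109 213 133]
tin [0.661 0.001 0.03 ] [ 16  25 130]
red [0.629 0.074 0.03 ] [ 18  23 131]
purple [ 0.661 -0.085  0.03 ] [ 22  22 128]
wide [ 0.426 -0.011  0.03 ] [ 20  23 136]
tube [0.678 0.169 0.05 ] [ 16 152  94]
bottle [0.55  0.124 0.06 ] [105  21  24]
cone [ 0.552 -0.116  0.056] [ 26  45 186]
clamp [ 0.661 -0.178  0.026] [ 16  30 127]
stud [ 0.463 -0.277  0.014] [ 13 203  54]
ringt [0.447 0.27  0.014] [ 12 196  69]
```

View pics/crop1.png

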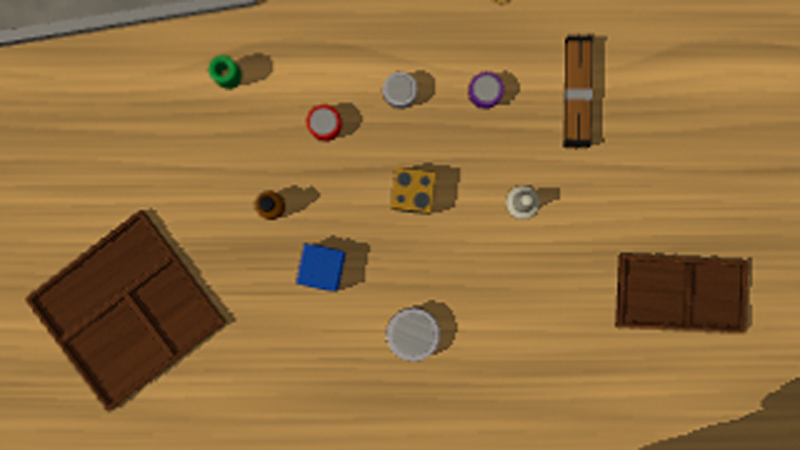

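The crop confirms the choices: plain grey narrow tin at (400,90), brass cube with cups at (413,190), blue cube at (320,267), and red and purple rims at (323,122) and (486,90). In the ring tray the long well is at the upper left, the large square at the lower left and the small one at the right. In the stud tray the larger well is on the left. Next I measure in both views.

```bash
cat > meas.py <<'E'
from station import ctrl
from h import *
S={'cube':(326,195,.04),'tin':(320,156,.03),'wide':(325,253,.03),'tube':(250,148,.05),'bottle':(268,201,.06),'cone':(369,200,.056),'clamp':(393,156,.026),'stud':(433,237,.014),'ringt':(211,244,.014),'red':(290,169,.03),'purple':(355,156,.03),'blue':(289,226,.04)}
def mask(n,im):
    h=cv2.cvtColor(im,cv2.COLOR_RGB2HSV).astype(int);H,s,v=h[...,0],h[...,1],h[...,2]
    m={'cube':(s>195)&(H>17)&(H<30)&(v>90),'tin':(s<60)&(v>75),'wide':(s<60)&(v>75),'tube':(H>45)&(H<85)&(s>100),'cone':(s<75)&(v>75),
      'bottle':(v<60)|((s>205)&(H<17)),'blue':(H>100)&(H<125)&(s>120),'clamp':((H<17)&(s>150)&(v>70))|(v<35)|(s<60),'stud':(v<95)&(H<16)&(s>170),'ringt':(v<95)&(H<16)&(s>170),'red':((H<8)|(H>172)|(s<50))&(v>60),'purple':((H>125)&(H<165)|(s<50))&(v>60)}[n]
    return m.astype(np.uint8)
def blob(n,im,uv,k,r):
    m=mask(n,im);w=np.zeros_like(m);u,v=map(int,uv);w[max(0,v-r):v+r,max(0,u-r):u+r]=1
    m=cv2.morphologyEx(m*w,cv2.MORPH_CLOSE,np.ones((k,k)))
    c=max(cv2.findContours(m,cv2.RETR_EXTERNAL,cv2.CHAIN_APPROX_NONE)[0],key=cv2.contourArea)
    return c
E
cat > m1.py <<'E'
from meas import *
dt,ds=ctrl.get_image('top'),ctrl.get_image('side')
print('cam',ray(dt,[(320,200)])[0].round(3),ray(ds,[(320,200)])[0].round(3))
for n,(u,v,h) in S.items():
    big=n in('stud','ringt');r=52 if big else 30 if n=='clamp' else 18
    P=cast(dt,[(u,v)],h/2)[0]; out=[]
    for d,R in((dt,r),(ds,int(r*1.6))):
        uv=(u,v) if d is dt else proj(d,[P])[0]
        try:
            c=blob(n,d['img'],uv,5,R);h2=cv2.convexHull(c)
            m=cv2.moments(h2);ce=(m['m10']/m['m00'],m['m01']/m['m00'])
            q=cast(d,[ce],h/2)[0]
            w=cast(d,h2.reshape(-1,2),h if not big else .014)[:,:2].astype(np.float32)
            b=cv2.minAreaRect(w*1000);out.append(f'{q[:2].round(4)} px{np.round(ce,1)} rect c{np.round(b[0],1)} s{np.round(b[1],1)} a{b[2]:.1f}')
        except Exception as e: out.append(str(e)[:40])
    print(n,*out,sep='\n  ')
E
python3 m1.py
```

```text
cam [ 0.489 -0.006  1.265] [0.511 0.493 0.653]
cube
  [ 0.5651 -0.0118] px[325.2 195.5] rect c[563.8 -11.5] s[38.5 38.6] a82.7
  [ 0.5687 -0.0093] px[305.1 190.8] rect c[567.3   2.8] s[38.6 65.6] a3.6
tin
  [0.665  0.0019] px[319.6 155.3] rect c[662.3   1.9] s[31.7 32. ] a89.8
  [6.655e-01 5.000e-04] px[251.6 194.5] rect c[661.9  11.8] s[31.6 53.1] a18.8
wide
  [ 0.4242 -0.0107] px[324.9 253.2] rect c[425.5 -10.9] s[48.3 48.2] a89.9
  [ 0.4258 -0.0112] px[384.  195.1] rect c[4.274e+02 1.000e-01] s[70.7 48.8] a84.9
tube
  [0.6813 0.1739] px[249.5 148.4] rect c[678.3 170.4] s[29.4 26.6] a0.5
  [0.6833 0.1719] px[223.  276.1] rect c[677.  184.5] s[25.7 50.9] a23.6
bottle
  [0.5492 0.1277] px[267.8 201.9] rect c[547.9 124.4] s[26.6 23.3] a63.4
  [0.5512 0.1247] px[309.3 252.4] rect c[549.4 142.8] s[38.2 21. ] a89.1
cone
  [ 0.5523 -0.1175] px[368.7 200.5] rect c[ 551.  -114.8] s[30.  29.4] a18.2
  [ 0.554 -0.109] px[316.6 148.3] rect c[551.8 -87.3] s[29.2 64.3] a4.1
clamp
  [ 0.662  -0.1742] px[390.7 156.5] rect c[ 660.4 -172.7] s[ 26.1 107.2] a87.8
  [ 0.6634 -0.1754] px[265.6 127.9] rect c[ 660.5 -162.3] s[ 46.5 104.1] a87.4
stud
  [ 0.4626 -0.2765] px[432.2 237. ] rect c[ 462.9 -275.6] s[128.4  70.3] a86.9
  [ 0.4635 -0.2742] px[362.7 102. ] rect c[ 464.4 -269.4] s[139.  70.] a86.8
ringt
  [0.4468 0.2745] px[209.6 243.8] rect c[447.  273.6] s[139.8 146.2] a37.3
  [0.4479 0.2719] px[373.8 352.3] rect c[449.9 275.3] s[140.2 146.5] a37.1
red
  [0.6322 0.0761] px[289.5 168.5] rect c[630.6  75. ] s[31.8 31.8] a89.8
  [0.6333 0.0756] px[263.7 229.8] rect c[630.6  85.3] s[31.7 49.1] a8.4
purple
  [ 0.6644 -0.0831] px[354.  155.4] rect c[662.2 -82.3] s[29.3 32. ] a89.7
  [ 0.6648 -0.0841] px[258.5 160.1] rect c[661.3 -70.7] s[31.  56.7] a13.4
blue
  [0.4894 0.0789] px[288.1 226.6] rect c[489.3  77.4] s[39.1 39.5] a78.7
  [0.4914 0.0779] px[346.8 233.2] rect c[492.3  90.3] s[60.3 39.9] a78.8
```

Both views agree to about 2–3 mm and the measured sizes match the listed ones. Planned order: cube and narrow tin into the stud tray, then clamp, wide tin and tube into the ring tray. First I move over the cube, with jaws at -97.3°.

```bash
cat > go.py <<'E'
import sys
from station import ctrl
from h import *
o=ctrl.get_obs();R=cv2.Rodrigues(np.array(o['tool_rot']))[0]
psi=np.degrees(np.arctan2(R[1,1],R[0,1]))
x,y,z,p=map(float,sys.argv[1:5])
dx=(np.array([x,y,z])-o['tool_pos'])/.6
ez=np.array([0,0,-1.]);tilt=np.cross(R[:,2],ez)/(np.pi/4)
print('t',round(o['t'],2),'pos',np.round(o['tool_pos'],4),'psi',round(psi,1),'open',round(o['opening'],4),'grip',round(o['grip_force'],1))
print('travel',dx.round(4),'angz',round((p-psi)/45,3),'tilt',tilt.round(3),'q6',round(float(np.degrees(o['q'][5])),1))
E
python3 go.py 0.566 -0.0115 0.2 -97.3
```

```text
t 0.25 pos [ 0.1557 -0.605   0.2003] psi -75.6 open 0.0853 grip 0.0
travel [ 6.839e-01  9.891e-01 -5.000e-04] angz -0.483 tilt [-0.001 -0.    -0.   ] q6 -6.8
```

Call:
step_arm([
  {"travel":[0.34,0.49,0],"angular":[0,0,-0.48],"gripper":1},
  {"travel":[0.34,0.49,0],"angular":[0,0,-0.48],"gripper":1},
  {"travel":[0.34,0.49,0],"angular":[0,0,-0.48],"gripper":1},
  {"travel":[0.34,0.49,0],"angular":[0,0,-0.48],"gripper":1},
  {"travel":[0.34,0.49,0],"angular":[0,0,-0.48],"gripper":1},
  {"travel":[0.34,0.49,0],"angular":[0,0,-0.48],"gripper":1},
  {"travel":[0.34,0.49,0],"angular":[0,0,-0.48],"gripper":1},
  {"travel":[0.34,0.49,0],"angular":[0,0,-0.48],"gripper":1},
  {"travel":[0.34,0.49,0],"angular":[0,0,-0.48],"gripper":1},
])

```text
t: 1.15
tool_pos: [0.3603, -0.3103, 0.201]
tool_rot: [3.135, -0.191, 0.0]
contact_force: [0.2, -0.4, -0.8]
opening: 0.0852
grip_force: 0.0
```

```bash
python3 go.py 0.566 -0.0115 0.14 -97.3
```

```text
t 1.15 pos [ 0.3603 -0.3103  0.201 ] psi -97.0 open 0.0852 grip 0.0
travel [ 0.3428  0.498  -0.1016] angz -0.007 tilt [0.001 0.    0.   ] q6 47.3
```

Call:
step_arm([
  {"travel":[0.343,0.498,-0.1],"angular":[0,0,-0.007],"gripper":1},
  {"travel":[0.343,0.498,-0.1],"angular":[0,0,-0.007],"gripper":1},
  {"travel":[0.343,0.498,-0.1],"angular":[0,0,-0.007],"gripper":1},
  {"travel":[0.343,0.498,-0.1],"angular":[0,0,-0.007],"gripper":1},
  {"travel":[0.343,0.498,-0.1],"angular":[0,0,-0.007],"gripper":1},
  {"travel":[0.343,0.498,-0.1],"angular":[0,0,-0.007],"gripper":1},
  {"travel":[0.343,0.498,-0.1],"angular":[0,0,-0.007],"gripper":1},
  {"travel":[0.343,0.498,-0.1],"angular":[0,0,-0.007],"gripper":1},
  {"travel":[0.343,0.498,-0.1],"angular":[0,0,-0.007],"gripper":1},
])

```text
t: 2.05
tool_pos: [0.566, -0.0125, 0.1399]
tool_rot: [3.135, -0.203, -0.003]
contact_force: [-0.5, -0.6, 0.0]
opening: 0.0854
grip_force: 0.0
```

```bash
python3 go.py 0.566 -0.0115 0.01 -97.3
python3 - <<'E'
from station import ctrl
import cv2
cv2.imwrite('pics/w1.png',ctrl.get_image('wrist')['img'][:,:,::-1])
E
```

```text
t 2.05 pos [ 0.566  -0.0125  0.1399] psi -97.4 open 0.0854 grip 0.0
travel [-0.      0.0016 -0.2164] angz 0.003 tilt [ 0.    -0.002  0.   ] q6 88.6
```

View pics/w1.png

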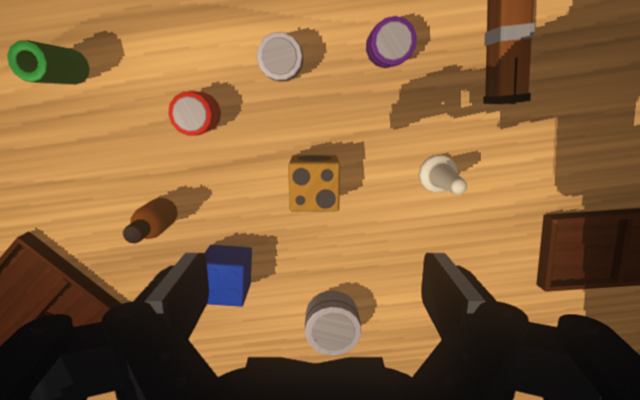

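The wrist view shows the cube at (315,185), square to the jaws and between the fingers, with the cone (440,175) and blue cube (230,275) clear. Descending and gripping.

Call:
step_arm([
  {"travel":[0,0.0015,-0.07],"angular":[0,0,0],"gripper":1},
  {"travel":[0,0.0015,-0.14],"angular":[0,0,0],"gripper":1},
  {"travel":[0,0.0015,-0.19],"angular":[0,0,0],"gripper":1},
  {"travel":[0,0.0015,-0.216],"angular":[0,0,0],"gripper":1},
  {"travel":[0,0.0015,-0.216],"angular":[0,0,0],"gripper":1},
  {"travel":[0,0.0015,-0.216],"angular":[0,0,0],"gripper":0.2},
  {"travel":[0,0.0015,-0.216],"angular":[0,0,0],"gripper":0.2},
  {"travel":[0,0.0015,-0.216],"angular":[0,0,0],"gripper":0.2},
  {"travel":[0,0.0015,-0.216],"angular":[0,0,0],"gripper":0.2},
  {"travel":[0,0.0015,-0.216],"angular":[0,0,0],"gripper":0.2},
], squeeze=60)

```text
t: 3.1
tool_pos: [0.566, -0.0115, 0.0121]
tool_rot: [3.135, -0.205, 0.002]
contact_force: [0.5, -0.4, -0.1]
opening: 0.0172
grip_force: 0.0
```

```bash
python3 go.py 0.4645 -0.2475 0.16 -93.1
```

```text
t 3.1 pos [ 0.566  -0.0115  0.0121] psi -97.5 open 0.0172 grip 0.0
travel [-0.1692 -0.3933  0.2465] angz 0.097 tilt [0.    0.002 0.   ] q6 88.8
```

The opening went past 40 mm with no grip force, so I look again.

Run:
```python
from station import ctrl
import cv2,numpy as np
a=ctrl.get_image('wrist')['img'][:,:,::-1];s=ctrl.get_image('side')['img'][:,:,::-1]
b=cv2.resize(s[80:280,180:420],None,fx=1.67,fy=1.67)
c=np.zeros((400,800,3),np.uint8);c[:250,:400]=cv2.resize(a,(400,250));c[:334,400:800]=b[:334,:400];cv2.imwrite('pics/w2.png',c)
```

```text
(no output)
```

View pics/w2.png

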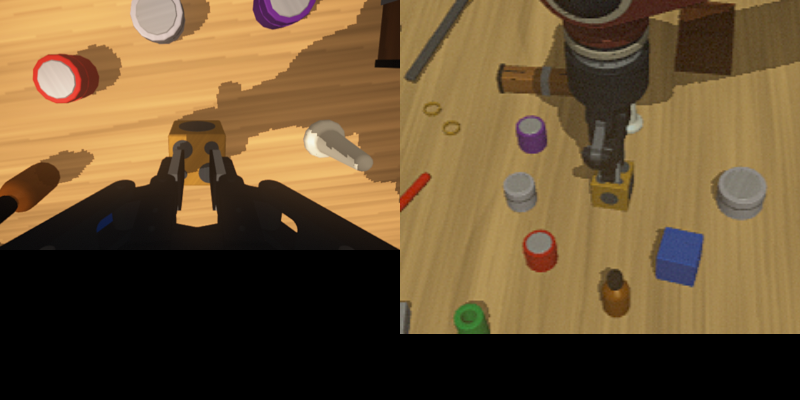

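Run:
```python
from station import ctrl
from h import *
from meas import *
o=ctrl.get_obs();p=o['tool_pos'];print(p,o['contact_force'],o['opening'],o['grip_force'],o['q'])
for n in('wrist','side'):
    d=ctrl.get_image(n)
    print(n,proj(d,[p,p+[0,0,.03],p+[0,0,.06]]).round(0).tolist(),'cube corners',proj(d,[[.566+a,-.0115+b,z] for z in(0,.04) for a in(-.02,.02) for b in(-.02,.02)]).round(0).tolist(),'cam',ray(d,[(320,200)])[0].round(3))
    c=blob('cube',d['img'],proj(d,[[.566,-.0115,.02]])[0],3,60);print(cv2.boundingRect(c))
    im=d['img'][:,:,::-1].copy()
    if n=='side':
        im=im[110:260,240:440];im=cv2.resize(im,(800,600),interpolation=cv2.INTER_CUBIC);cv2.imwrite('pics/s3.png',im)
```

```text
[ 0.56567387 -0.01146313  0.01159883] [-0.13812645 -0.07287281  0.55284983] 0.01676172736869189 0.0 [-1.51765903e-01  1.07503784e-01  1.89174244e+00 -3.74151180e-05
  1.14188994e+00  1.54944373e+00]
wrist [[313.0, 235.0], [313.0, 261.0], [312.0, 298.0]] cube corners [[353.0, 256.0], [282.0, 265.0], [346.0, 187.0], [271.0, 197.0], [363.0, 294.0], [275.0, 304.0], [354.0, 210.0], [260.0, 222.0]] cam [ 0.634 -0.021  0.184]Traceback (most recent call last):
  File "<stdin>", line 8, in <module>
  File "meas.py", line 12, in blob
    c=max(cv2.findContours(m,cv2.RETR_EXTERNAL,cv2.CHAIN_APPROX_NONE)[0],key=cv2.contourArea)
ValueError: max() iterable argument is empty
```

Run:
```python
from station import ctrl
from h import *
o=ctrl.get_obs();p=o['tool_pos'];c=np.zeros((600,800,3),np.uint8)
for i,(n,s) in enumerate((('wrist',(150,350,220,420)),('side',(120,240,240,360)))):
    d=ctrl.get_image(n);im=d['img'][:,:,::-1].copy()
    for q,k in((p,(0,0,255)),(p+[0,0,.03],(0,255,255))):
        u=proj(d,[q])[0];cv2.circle(im,tuple(int(t) for t in u.round()),1,k,-1)
    a,b,e,f=s;c[100:500,400*i:400*i+400]=cv2.resize(im[a:b,e:f],(400,400),interpolation=cv2.INTER_CUBIC)
cv2.imwrite('pics/z3.png',c)
```

```text
(no output)
```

View pics/z3.png

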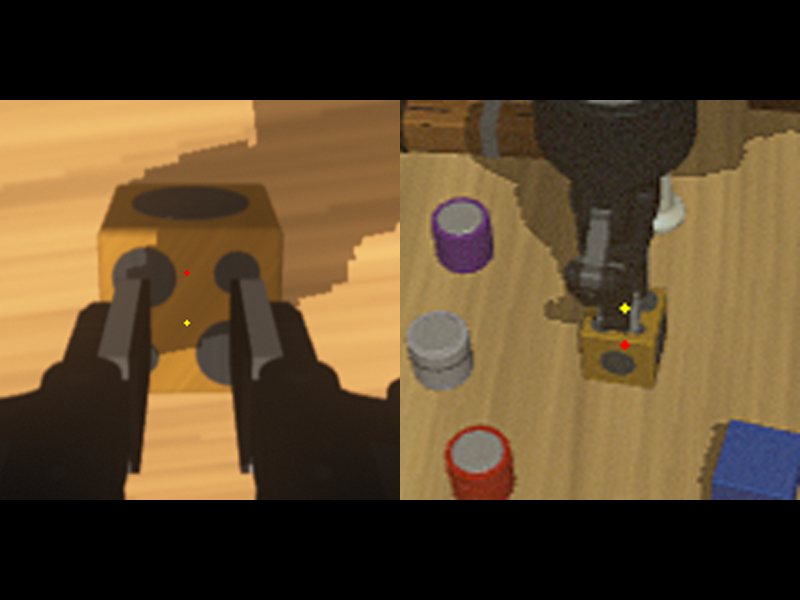

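Run:
```python
from station import ctrl
from h import *
o=ctrl.get_obs();p=o['tool_pos'];d=ctrl.get_image('wrist');print(d['fx'])
for uv,sep in(([(205,255),(424,255)],.0854),([(295,237),(336,240)],.017)):
    for zz in(.0,.013,.02,.03,.04,.05):
        a,b=cast(d,uv,p[2]+zz);print(sep,zz,'sep',np.linalg.norm(a-b).round(4),'mid-tcp',((a+b)/2-p).round(4))
```

```text
359.2599647869537
0.0854 0.0 sep 0.1146 mid-tcp [-0.0109  0.0007  0.    ]
0.0854 0.013 sep 0.1059 mid-tcp [-0.005  -0.0001  0.013 ]
0.0854 0.02 sep 0.1013 mid-tcp [-0.0018 -0.0005  0.02  ]
0.0854 0.03 sep 0.0947 mid-tcp [ 0.0028 -0.0011  0.03  ]
0.0854 0.04 sep 0.088 mid-tcp [ 0.0073 -0.0017  0.04  ]
0.0854 0.05 sep 0.0814 mid-tcp [ 0.0119 -0.0023  0.05  ]
0.017 0.0 sep 0.0212 mid-tcp [-0.0018 -0.001   0.    ]
0.017 0.013 sep 0.0196 mid-tcp [ 0.0034 -0.0017  0.013 ]
0.017 0.02 sep 0.0188 mid-tcp [ 0.0063 -0.002   0.02  ]
0.017 0.03 sep 0.0175 mid-tcp [ 0.0103 -0.0025  0.03  ]
0.017 0.04 sep 0.0163 mid-tcp [ 0.0143 -0.003   0.04  ]
0.017 0.05 sep 0.0151 mid-tcp [ 0.0184 -0.0035  0.05  ]
```

The tips as seen sit about 32 mm behind the reported TCP: with the two fingers' known separation, both the open and shut views give 0.044 and 0.033 m. So the fingers closed just above the cube, which explains the zero force. I treat true tip height as TCP z + 32 mm plus the swing, then reopen and descend further while watching the force.

Call:
step_arm([
  {"travel":[0,0,0.02],"angular":[0,0,0],"gripper":1},
  {"travel":[0,0,0.02],"angular":[0,0,0],"gripper":1},
  {"travel":[0,0,0.02],"angular":[0,0,0],"gripper":1},
  {"travel":[0,0,0.02],"angular":[0,0,0],"gripper":1},
  {"travel":[0,0,0.02],"angular":[0,0,0],"gripper":1},
  {"travel":[0,0,-0.01],"angular":[0,0,0],"gripper":1},
  {"travel":[0,0,-0.03],"angular":[0,0,0],"gripper":1},
  {"travel":[0,0,-0.045],"angular":[0,0,0],"gripper":1},
  {"travel":[0,0,-0.053],"angular":[0,0,0],"gripper":1},
  {"travel":[0,0,-0.053],"angular":[0,0,0],"gripper":1},
])

```text
t: 4.4
tool_pos: [0.5647, -0.0115, -0.0216]
tool_rot: [-3.135, 0.205, 0.003]
contact_force: [-1.4, 1.9, -0.1]
opening: 0.0851
grip_force: 0.0
```

Call:
step_arm([
  {"travel":[0,0,0],"angular":[0,0,0],"gripper":0.3},
  {"travel":[0,0,0],"angular":[0,0,0],"gripper":0.3},
  {"travel":[0,0,0],"angular":[0,0,0],"gripper":0.3},
  {"travel":[0,0,0],"angular":[0,0,0],"gripper":0.3},
  {"travel":[0,0,0],"angular":[0,0,0],"gripper":0.3},
], squeeze=60)

```text
t: 4.9
tool_pos: [0.5664, -0.0117, -0.0196]
tool_rot: [3.135, -0.205, 0.003]
contact_force: [0.9, -0.0, 2.9]
opening: 0.039
grip_force: 62.9
```

```bash
python3 go.py 0.4645 -0.2475 0.1 -93.1
```

```text
t 4.9 pos [ 0.5664 -0.0117 -0.0196] psi -97.5 open 0.039 grip 62.9
travel [-0.1698 -0.393   0.1994] angz 0.097 tilt [0.    0.002 0.   ] q6 88.8
```

Gripped: opening 39 mm at 63 N. Now lift and carry over the larger well.

Call:
step_arm([
  {"travel":[0,0,0.07],"angular":[0,0,0],"gripper":0.3},
  {"travel":[0,0,0.15],"angular":[0,0,0],"gripper":0.3},
  {"travel":[0,0,0.17],"angular":[0,0,0],"gripper":0.3},
  {"travel":[-0.03,-0.07,0.17],"angular":[0,0,0.097],"gripper":0.3},
  {"travel":[-0.06,-0.14,0.17],"angular":[0,0,0.097],"gripper":0.3},
  {"travel":[-0.09,-0.21,0.17],"angular":[0,0,0.097],"gripper":0.3},
  {"travel":[-0.12,-0.28,0.17],"angular":[0,0,0.097],"gripper":0.3},
  {"travel":[-0.15,-0.35,0.17],"angular":[0,0,0.097],"gripper":0.3},
  {"travel":[-0.17,-0.393,0.17],"angular":[0,0,0.097],"gripper":0.3},
  {"travel":[-0.17,-0.393,0.17],"angular":[0,0,0.097],"gripper":0.3},
])

```text
t: 5.9
tool_pos: [0.4607, -0.2495, 0.0792]
tool_rot: [-3.139, 0.093, 0.005]
contact_force: [0.1, 1.0, -5.0]
opening: 0.0389
grip_force: 63.5
```

```bash
python3 go.py 0.4645 -0.2475 -0.016 -93.1
python3 - <<'E'
from station import ctrl
from h import *
d=ctrl.get_image('wrist');im=d['img'][:,:,::-1].copy()
y=np.radians(-3.1);c=np.array([.463,-.2755])
for X,Y in((-31,-3),(31,-3),(31,59),(-31,59),(-31,-58),(31,-58),(31,-8),(-31,-8)):
    q=np.array([X,Y])/1000;w=c+[q[0]*np.cos(y)-q[1]*np.sin(y),q[0]*np.sin(y)+q[1]*np.cos(y)]
    u=proj(d,[[*w,.014]])[0].round().astype(int);cv2.circle(im,tuple(int(t) for t in u),2,(0,255,0),-1)
cv2.imwrite('pics/w4.png',im)
E
```

```text
t 5.9 pos [ 0.4607 -0.2495  0.0792] psi -93.4 open 0.0389 grip 63.5
travel [ 0.0063  0.0033 -0.1587] angz 0.007 tilt [-0.001 -0.004 -0.   ] q6 56.9
```

View pics/w4.png

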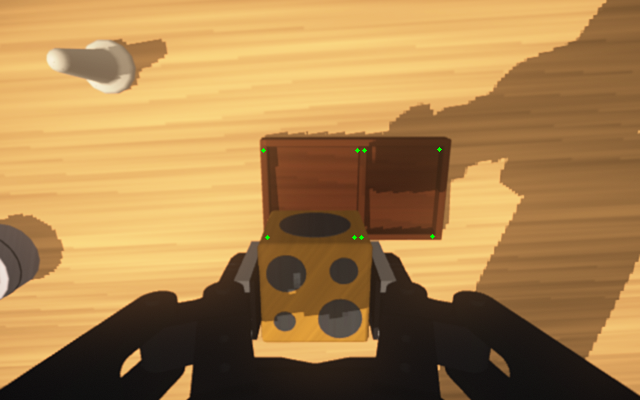

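The cube is held level, and the projected well corners match the tray walls within about 4 px. Lowering into the well.

Call:
step_arm([
  {"travel":[0.001,0,0],"angular":[0,0,0],"gripper":0.3},
  {"travel":[0.001,0,-0.07],"angular":[0,0,0],"gripper":0.3},
  {"travel":[0.001,0,-0.12],"angular":[0,0,0],"gripper":0.3},
  {"travel":[0.001,0,-0.145],"angular":[0,0,0],"gripper":0.3},
  {"travel":[0.001,0,-0.155],"angular":[0,0,0],"gripper":0.3},
  {"travel":[0.001,0,-0.16],"angular":[0,0,0],"gripper":0.3},
  {"travel":[0.001,0,-0.16],"angular":[0,0,0],"gripper":0.3},
])

```text
t: 6.65
tool_pos: [0.4652, -0.2477, -0.0134]
tool_rot: [3.139, -0.085, 0.003]
contact_force: [-0.5, 0.5, -4.7]
opening: 0.0389
grip_force: 63.3
```

```bash
python3 go.py 0.4645 -0.2475 -0.016 -93.1
```

```text
t 6.65 pos [ 0.4652 -0.2477 -0.0134] psi -93.1 open 0.0389 grip 63.3
travel [-0.0011  0.0004 -0.0043] angz -0.0 tilt [0.001 0.002 0.   ] q6 57.0
```

Call:
step_arm([
  {"travel":[0,0,-0.001],"angular":[0,0,0],"gripper":0.3},
  {"travel":[0,0,-0.002],"angular":[0,0,0],"gripper":0.3},
  {"travel":[0,0,-0.002],"angular":[0,0,0],"gripper":0.3},
  {"travel":[0,0,-0.002],"angular":[0,0,0],"gripper":0.62},
  {"travel":[0,0,-0.002],"angular":[0,0,0],"gripper":0.62},
  {"travel":[0,0,-0.002],"angular":[0,0,0],"gripper":0.62},
  {"travel":[0,0,0.05],"angular":[0,0,0],"gripper":0.62},
  {"travel":[0,0,0.12],"angular":[0,0,0],"gripper":0.62},
  {"travel":[0,0,0.18],"angular":[0,0,0],"gripper":0.62},
])

```text
t: 7.55
tool_pos: [0.4643, -0.2475, 0.0954]
tool_rot: [3.14, -0.086, 0.001]
contact_force: [0.9, -0.1, 0.4]
opening: 0.0526
grip_force: 0.0
```

```bash
python3 go.py 0.665 0.001 0.08 -93.1
```

```text
t 7.55 pos [ 0.4643 -0.2475  0.0954] psi -93.1 open 0.0526 grip 0.0
travel [ 0.3346  0.4142 -0.0257] angz 0.001 tilt [0.001 0.001 0.   ] q6 57.0
```

Call:
step_arm([
  {"travel":[0.045,0.055,0],"angular":[0,0,0],"gripper":0.7},
  {"travel":[0.09,0.11,-0.003],"angular":[0,0,0],"gripper":0.7},
  {"travel":[0.14,0.17,-0.006],"angular":[0,0,0],"gripper":0.7},
  {"travel":[0.19,0.23,-0.01],"angular":[0,0,0],"gripper":0.7},
  {"travel":[0.24,0.3,-0.015],"angular":[0,0,0],"gripper":0.7},
  {"travel":[0.29,0.36,-0.02],"angular":[0,0,0],"gripper":0.7},
  {"travel":[0.335,0.414,-0.025],"angular":[0,0,0],"gripper":0.7},
  {"travel":[0.335,0.414,-0.025],"angular":[0,0,0],"gripper":0.7},
  {"travel":[0.335,0.414,-0.025],"angular":[0,0,0],"gripper":0.7},
])

```text
t: 8.45
tool_pos: [0.6653, 0.0017, 0.0783]
tool_rot: [3.14, -0.083, -0.001]
contact_force: [-1.0, 0.0, 0.4]
opening: 0.0597
grip_force: 0.0
```

```bash
python3 go.py 0.665 0.001 -0.024 -93.1
python3 - <<'E'
from station import ctrl
from meas import *
d=ctrl.get_image('wrist');cv2.imwrite('pics/w5.png',d['img'][:,:,::-1])
u=proj(d,[[.665,.001,.03]])[0];print(u)
c=cv2.convexHull(blob('tin',d['img'],u,3,50));print(cast(d,c.reshape(-1,2),.03).mean(0),cv2.minEnclosingCircle(c))
t=ctrl.get_image('top');c=blob('cube',t['img'],proj(t,[[.4645,-.2475,.045]])[0],3,25);print(np.array(cv2.minAreaRect(cast(t,cv2.convexHull(c).reshape(-1,2),.045)[:,:2].astype(np.float32)*1000)[0]))
E
```

```text
t 8.45 pos [0.6653 0.0017 0.0783] psi -93.0 open 0.0597 grip 0.0
travel [-0.0006 -0.0012 -0.1705] angz -0.002 tilt [ 0.001 -0.001  0.   ] q6 86.8
[314.30572687 207.94918551]
[0.66839031 0.00089314 0.03      ] ((315.0885009765625, 204.48211669921875), 25.371444702148438)
[ 462.28378296 -244.71783447]
```

View pics/w5.png

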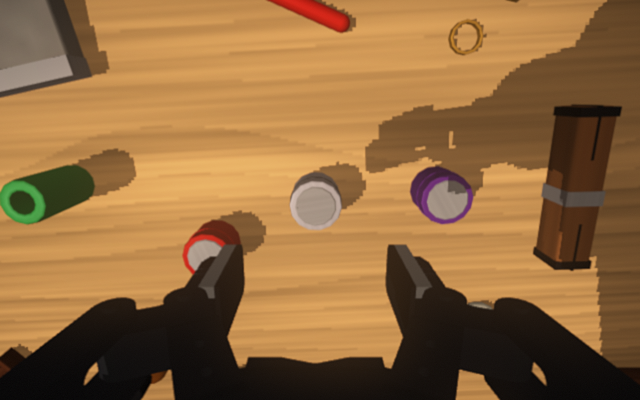

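The tin is at (315,205), between the fingers, with red and purple clear. Descending and gripping.

Call:
step_arm([
  {"travel":[0,-0.001,-0.06],"angular":[0,0,0],"gripper":0.7},
  {"travel":[0,-0.001,-0.11],"angular":[0,0,0],"gripper":0.7},
  {"travel":[0,-0.001,-0.15],"angular":[0,0,0],"gripper":0.7},
  {"travel":[0,-0.001,-0.168],"angular":[0,0,0],"gripper":0.7},
  {"travel":[0,-0.001,-0.168],"angular":[0,0,0],"gripper":0.7},
  {"travel":[0,-0.001,-0.168],"angular":[0,0,0],"gripper":0.2},
  {"travel":[0,-0.001,-0.168],"angular":[0,0,0],"gripper":0.2},
  {"travel":[0,-0.001,-0.168],"angular":[0,0,0],"gripper":0.2},
  {"travel":[0,-0.001,-0.168],"angular":[0,0,0],"gripper":0.2},
  {"travel":[0,-0.001,-0.168],"angular":[0,0,0],"gripper":0.2},
], squeeze=30)

```text
t: 9.55
tool_pos: [0.6669, 0.0, -0.0198]
tool_rot: [3.14, -0.085, 0.006]
contact_force: [-1.3, -1.5, 5.7]
opening: 0.0333
grip_force: 30.3
```

```bash
python3 go.py 0.461 -0.310 0.08 -93.1
```

```text
t 9.55 pos [ 0.6669  0.     -0.0198] psi -93.1 open 0.0333 grip 30.3
travel [-0.3432 -0.5167  0.1664] angz 0.0 tilt [0.001 0.005 0.   ] q6 86.8
```

Gripped (33 mm, 30 N). Lift and carry.

Call:
step_arm([
  {"travel":[0,0,0.07],"angular":[0,0,0],"gripper":0.2},
  {"travel":[0,0,0.15],"angular":[0,0,0],"gripper":0.2},
  {"travel":[-0.04,-0.06,0.17],"angular":[0,0,0],"gripper":0.2},
  {"travel":[-0.08,-0.12,0.17],"angular":[0,0,0],"gripper":0.2},
  {"travel":[-0.12,-0.18,0.17],"angular":[0,0,0],"gripper":0.2},
  {"travel":[-0.16,-0.24,0.17],"angular":[0,0,0],"gripper":0.2},
  {"travel":[-0.2,-0.3,0.17],"angular":[0,0,0],"gripper":0.2},
  {"travel":[-0.24,-0.36,0.17],"angular":[0,0,0],"gripper":0.2},
  {"travel":[-0.29,-0.44,0.17],"angular":[0,0,0],"gripper":0.2},
  {"travel":[-0.341,-0.517,0.17],"angular":[0,0,0],"gripper":0.2},
])

```text
t: 10.55
tool_pos: [0.4661, -0.3009, 0.08]
tool_rot: [3.14, -0.084, 0.001]
contact_force: [-0.0, -0.1, -0.0]
opening: 0.0327
grip_force: 30.1
```

Call:
step_arm([
  {"travel":[0,0,0],"angular":[0,0,0],"gripper":0.2},
  {"travel":[0,0,0],"angular":[0,0,0],"gripper":0.2},
])

```text
t: 10.75
tool_pos: [0.4666, -0.3004, 0.0798]
tool_rot: [-3.14, 0.09, -0.001]
contact_force: [-0.5, -0.0, -0.6]
opening: 0.0326
grip_force: 30.1
```

```bash
python3 go.py 0.461 -0.310 -0.0165 -93.1
```

```text
t 10.75 pos [ 0.4666 -0.3004  0.0798] psi -93.3 open 0.0326 grip 30.1
travel [-0.0094 -0.0161 -0.1605] angz 0.004 tilt [-0.001  0.001  0.   ] q6 52.8
```

Call:
step_arm([
  {"travel":[-0.009,-0.016,-0.03],"angular":[0,0,0.004],"gripper":0.2},
  {"travel":[-0.009,-0.016,-0.09],"angular":[0,0,0.004],"gripper":0.2},
  {"travel":[-0.009,-0.016,-0.13],"angular":[0,0,0.004],"gripper":0.2},
  {"travel":[-0.009,-0.016,-0.15],"angular":[0,0,0.004],"gripper":0.2},
  {"travel":[-0.009,-0.016,-0.156],"angular":[0,0,0.004],"gripper":0.2},
  {"travel":[-0.009,-0.016,-0.156],"angular":[0,0,0.004],"gripper":0.2},
])

```text
t: 11.35
tool_pos: [0.4627, -0.309, -0.0134]
tool_rot: [3.14, -0.079, 0.001]
contact_force: [0.5, -0.4, -0.2]
opening: 0.0327
grip_force: 30.1
```

Call:
step_arm([
  {"travel":[0,0,-0.002],"angular":[0,0,0],"gripper":0.2},
  {"travel":[0,0,-0.002],"angular":[0,0,0],"gripper":0.2},
  {"travel":[0,0,-0.002],"angular":[0,0,0],"gripper":0.2},
])

```text
t: 11.65
tool_pos: [0.4622, -0.3097, -0.0143]
tool_rot: [3.14, -0.081, 0.002]
contact_force: [-0.2, 0.4, 0.1]
opening: 0.0329
grip_force: 30.1
```

Call:
step_arm([
  {"travel":[0,0,-0.0015],"angular":[0,0,0],"gripper":0.2},
  {"travel":[0,0,-0.0015],"angular":[0,0,0],"gripper":0.2},
  {"travel":[0,0,-0.0015],"angular":[0,0,0],"gripper":0.2},
])

```text
t: 11.95
tool_pos: [0.4622, -0.3098, -0.0149]
tool_rot: [3.14, -0.081, 0.001]
contact_force: [-1.3, 1.5, 6.8]
opening: 0.033
grip_force: 30.7
```

Contact with the floor (6.8 N). Release and rise.

Call:
step_arm([
  {"travel":[0,0,0],"angular":[0,0,0],"gripper":0.52},
  {"travel":[0,0,0],"angular":[0,0,0],"gripper":0.52},
  {"travel":[0,0,0],"angular":[0,0,0],"gripper":0.52},
  {"travel":[0,0,0.04],"angular":[0,0,0],"gripper":0.52},
  {"travel":[0,0,0.1],"angular":[0,0,0],"gripper":0.52},
  {"travel":[0,0,0.16],"angular":[0,0,0],"gripper":0.52},
])

```text
t: 12.55
tool_pos: [0.461, -0.3087, 0.08]
tool_rot: [-3.139, 0.081, 0.003]
contact_force: [0.6, -0.2, -0.1]
opening: 0.0445
grip_force: 0.0
```

```bash
python3 go.py 0.6625 -0.175 0.08 -92.2;  python3 - <<'E'
from station import ctrl
from meas import *
d=ctrl.get_image('wrist');cv2.imwrite('pics/w6.png',d['img'][:,:,::-1])
E
```

```text
t 12.55 pos [ 0.461  -0.3087  0.08  ] psi -92.9 open 0.0445 grip 0.0
travel [0.3359 0.2229 0.    ] angz 0.017 tilt [-0.002 -0.002 -0.   ] q6 51.5
```

View pics/w6.png

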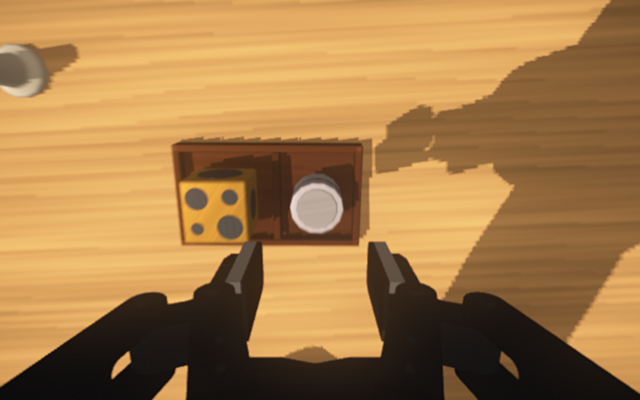

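Both pieces stand in the wells of the stud tray: cube at (215,210), tin at (317,205). I'll measure them later. On to the clamp.

Call:
step_arm([
  {"travel":[0.06,0.04,0],"angular":[0,0,0.017],"gripper":0.7},
  {"travel":[0.12,0.08,0],"angular":[0,0,0.017],"gripper":0.8},
  {"travel":[0.18,0.12,0],"angular":[0,0,0.017],"gripper":0.8},
  {"travel":[0.24,0.16,0],"angular":[0,0,0.017],"gripper":0.8},
  {"travel":[0.3,0.2,0],"angular":[0,0,0.017],"gripper":0.8},
  {"travel":[0.336,0.223,0],"angular":[0,0,0.017],"gripper":0.8},
  {"travel":[0.336,0.223,0],"angular":[0,0,0.017],"gripper":0.8},
  {"travel":[0.336,0.223,0],"angular":[0,0,0.017],"gripper":0.8},
])

```text
t: 13.4
tool_pos: [0.6631, -0.1752, 0.0792]
tool_rot: [-3.141, 0.058, 0.002]
contact_force: [-0.7, 0.2, 0.4]
opening: 0.068
grip_force: 0.0
```

```bash
python3 go.py 0.6625 -0.175 -0.022 -92.2;  python3 - <<'E'
from meas import *
d=ctrl.get_image('wrist')
u=proj(d,[[.6625,-.175,.026]])[0]
c=cv2.convexHull(blob('clamp',d['img'],u,5,75))
print(u,cv2.minAreaRect(cast(d,c.reshape(-1,2),.026)[:,:2].astype(np.float32)*1000))
t=ctrl.get_image('top');y=np.radians(-3.1)
for n,q,h,r in(('cube',(.4645,-.2475),.04,22),('tin',(.461,-.31),.03,18)):
    uv=proj(t,[[*q,.005+h/2]])[0];c=cv2.convexHull(blob(n,t['img'],uv,3,r));m=cv2.moments(c)
    w=cast(t,[(m['m10']/m['m00'],m['m01']/m['m00'])],.005+h/2)[0][:2]-[.463,-.2755]
    print(n,'tray xy',w[0]*np.cos(y)+w[1]*np.sin(y),-w[0]*np.sin(y)+w[1]*np.cos(y),cv2.boundingRect(c))
E
```

```text
t 13.4 pos [ 0.6631 -0.1752  0.0792] psi -92.1 open 0.068 grip 0.0
travel [-0.0009  0.0004 -0.1687] angz -0.002 tilt [-0.    -0.002 -0.   ] q6 71.1
[312.85114022 206.05998823] ((659.9307861328125, -173.73228454589844), (101.50430297851562, 102.77877044677734), 87.89656829833984)
cube tray xy -0.0022900508081910584 0.023547136352346988 (415, 229, 18, 17)
tin tray xy -0.0022376675089225972 -0.034380011422950475 (439, 232, 16, 14)
```

Cube and tin are placed within tolerance. Descending on the clamp.

Call:
step_arm([
  {"travel":[-0.001,0,-0.06],"angular":[0,0,0],"gripper":0.8},
  {"travel":[-0.001,0,-0.11],"angular":[0,0,0],"gripper":0.8},
  {"travel":[-0.001,0,-0.15],"angular":[0,0,0],"gripper":0.8},
  {"travel":[-0.001,0,-0.169],"angular":[0,0,0],"gripper":0.8},
  {"travel":[-0.001,0,-0.169],"angular":[0,0,0],"gripper":0.8},
  {"travel":[-0.001,0,-0.169],"angular":[0,0,0],"gripper":0.1},
  {"travel":[-0.001,0,-0.169],"angular":[0,0,0],"gripper":0.1},
  {"travel":[-0.001,0,-0.169],"angular":[0,0,0],"gripper":0.1},
  {"travel":[-0.001,0,-0.169],"angular":[0,0,0],"gripper":0.1},
  {"travel":[-0.001,0,-0.169],"angular":[0,0,0],"gripper":0.1},
], squeeze=40)

```text
t: 14.5
tool_pos: [0.6642, -0.1761, -0.0193]
tool_rot: [3.14, -0.059, 0.005]
contact_force: [-0.4, -0.1, 6.0]
opening: 0.0229
grip_force: 40.4
```

Call:
step_arm([
  {"travel":[0,0,0],"angular":[0,0,0],"gripper":0.1},
  {"travel":[0,0,0],"angular":[0,0,0],"gripper":0.1},
])

```text
t: 14.7
tool_pos: [0.6642, -0.1761, -0.0193]
tool_rot: [3.14, -0.059, 0.005]
contact_force: [-1.0, -0.0, 6.1]
opening: 0.0231
grip_force: 40.5
```

```bash
python3 go.py 0.4796 0.2978 0.12 37.3
```

```text
t 14.7 pos [ 0.6642 -0.1761 -0.0193] psi -92.2 open 0.0231 grip 40.5
travel [-0.3076  0.7898  0.2322] angz 2.877 tilt [0.002 0.004 0.   ] q6 71.1
```

Clamp gripped (23 mm, 40 N). Lift, then travel and turn in three calls.

Call:
step_arm([
  {"travel":[0,0,0.07],"angular":[0,0,0],"gripper":0.1},
  {"travel":[0,0,0.15],"angular":[0,0,0],"gripper":0.1},
  {"travel":[0,0,0.22],"angular":[0,0,0],"gripper":0.1},
  {"travel":[-0.02,0.04,0.232],"angular":[0,0,0.16],"gripper":0.1},
  {"travel":[-0.04,0.08,0.232],"angular":[0,0,0.32],"gripper":0.1},
  {"travel":[-0.06,0.12,0.232],"angular":[0,0,0.48],"gripper":0.1},
  {"travel":[-0.08,0.16,0.232],"angular":[0,0,0.64],"gripper":0.1},
  {"travel":[-0.09,0.2,0.232],"angular":[0,0,0.8],"gripper":0.1},
  {"travel":[-0.1,0.25,0.232],"angular":[0,0,0.96],"gripper":0.1},
  {"travel":[-0.1,0.25,0.232],"angular":[0,0,0.96],"gripper":0.1},
])

```text
t: 15.7
tool_pos: [0.6015, -0.0224, 0.1172]
tool_rot: [-2.938, -1.107, 0.001]
contact_force: [0.7, -0.1, -0.7]
opening: 0.0229
grip_force: 39.7
```

Call:
step_arm([
  {"travel":[-0.02,0.05,0],"angular":[0,0,0.16],"gripper":0.1},
  {"travel":[-0.04,0.1,0],"angular":[0,0,0.32],"gripper":0.1},
  {"travel":[-0.06,0.15,0],"angular":[0,0,0.48],"gripper":0.1},
  {"travel":[-0.08,0.2,0],"angular":[0,0,0.64],"gripper":0.1},
  {"travel":[-0.1,0.25,0],"angular":[0,0,0.8],"gripper":0.1},
  {"travel":[-0.1,0.28,0],"angular":[0,0,0.96],"gripper":0.1},
  {"travel":[-0.1,0.28,0],"angular":[0,0,0.96],"gripper":0.1},
])

```text
t: 16.4
tool_pos: [0.5423, 0.1438, 0.1176]
tool_rot: [-2.328, -2.109, 0.0]
contact_force: [0.0, -0.4, -1.0]
opening: 0.0231
grip_force: 39.8
```

```bash
python3 go.py 0.4796 0.2978 0.12 37.3
```

```text
t 16.4 pos [0.5423 0.1438 0.1176] psi -5.7 open 0.0231 grip 39.8
travel [-0.1046  0.2566  0.004 ] angz 0.955 tilt [-0. -0. -0.] q6 12.9
```

Call:
step_arm([
  {"travel":[-0.02,0.05,0],"angular":[0,0,0.16],"gripper":0.1},
  {"travel":[-0.04,0.1,0],"angular":[0,0,0.32],"gripper":0.1},
  {"travel":[-0.06,0.15,0],"angular":[0,0,0.48],"gripper":0.1},
  {"travel":[-0.08,0.2,0],"angular":[0,0,0.64],"gripper":0.1},
  {"travel":[-0.1,0.25,0],"angular":[0,0,0.8],"gripper":0.1},
  {"travel":[-0.104,0.257,0],"angular":[0,0,0.956],"gripper":0.1},
  {"travel":[-0.104,0.257,0],"angular":[0,0,0.956],"gripper":0.1},
  {"travel":[-0.104,0.257,0],"angular":[0,0,0.956],"gripper":0.1},
])

```text
t: 17.2
tool_pos: [0.4809, 0.2957, 0.1177]
tool_rot: [1.402, 2.811, -0.001]
contact_force: [0.7, -0.1, -2.2]
opening: 0.0228
grip_force: 39.8
```

```bash
python3 go.py 0.4796 0.2978 -0.013 37.3
python3 - <<'E'
from station import ctrl
from h import *
d=ctrl.get_image('wrist');im=d['img'][:,:,::-1].copy()
y=np.radians(37.3);c=np.array([.447,.273])
for X,Y in((17,-68),(65,-68),(65,68),(17,68),(-65,-8),(11,-8),(11,68),(-65,68),(-65,-68),(11,-68),(11,-14),(-65,-14)):
    q=np.array([X,Y])/1000;w=c+[q[0]*np.cos(y)-q[1]*np.sin(y),q[0]*np.sin(y)+q[1]*np.cos(y)]
    u=proj(d,[[*w,.014]])[0].round().astype(int);cv2.circle(im,tuple(int(t) for t in u),2,(0,255,0),-1)
cv2.imwrite('pics/w7.png',im)
E
```

```text
t 17.2 pos [0.4809 0.2957 0.1177] psi 37.0 open 0.0228 grip 39.8
travel [-0.0021  0.0035 -0.2178] angz 0.007 tilt [0.001 0.    0.   ] q6 -12.9
```

View pics/w7.png

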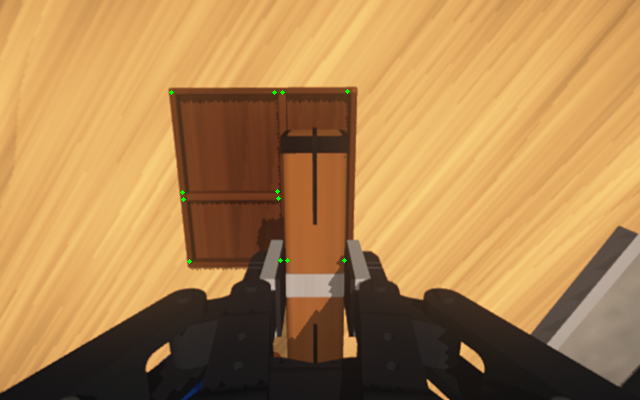

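The clamp is over the long well and parallel to it. The projected corners are about 4 px (3 mm) off, so I shift half of that. Lowering.

Call:
step_arm([
  {"travel":[0.001,0.003,-0.06],"angular":[0,0,0.007],"gripper":0.1},
  {"travel":[0.001,0.003,-0.12],"angular":[0,0,0.007],"gripper":0.1},
  {"travel":[0.001,0.003,-0.17],"angular":[0,0,0.007],"gripper":0.1},
  {"travel":[0.001,0.003,-0.2],"angular":[0,0,0.007],"gripper":0.1},
  {"travel":[0.001,0.003,-0.213],"angular":[0,0,0.007],"gripper":0.1},
  {"travel":[0.001,0.003,-0.216],"angular":[0,0,0.007],"gripper":0.1},
  {"travel":[0.001,0.003,-0.216],"angular":[0,0,0.007],"gripper":0.1},
])

```text
t: 17.95
tool_pos: [0.4819, 0.2983, -0.011]
tool_rot: [1.39, 2.816, 0.002]
contact_force: [-0.6, 1.0, -0.9]
opening: 0.0232
grip_force: 39.8
```

Call:
step_arm([
  {"travel":[0,0,-0.002],"angular":[0,0,0],"gripper":0.1},
  {"travel":[0,0,-0.002],"angular":[0,0,0],"gripper":0.1},
  {"travel":[0,0,-0.002],"angular":[0,0,0],"gripper":0.1},
])

```text
t: 18.25
tool_pos: [0.4815, 0.2988, -0.0121]
tool_rot: [1.388, 2.817, 0.002]
contact_force: [-1.2, 0.4, -0.2]
opening: 0.0232
grip_force: 39.8
```

Call:
step_arm([
  {"travel":[0,0,-0.0015],"angular":[0,0,0],"gripper":0.1},
  {"travel":[0,0,-0.003],"angular":[0,0,0],"gripper":0.1},
  {"travel":[0,0,-0.003],"angular":[0,0,0],"gripper":0.1},
])

```text
t: 18.55
tool_pos: [0.4812, 0.2986, -0.0143]
tool_rot: [1.388, 2.818, 0.0]
contact_force: [-0.4, -1.9, 3.0]
opening: 0.0231
grip_force: 40.2
```

Contact. Release and rise, then go to the wide tin.

Call:
step_arm([
  {"travel":[0,0,0],"angular":[0,0,0],"gripper":0.42},
  {"travel":[0,0,0],"angular":[0,0,0],"gripper":0.42},
  {"travel":[0,0,0],"angular":[0,0,0],"gripper":0.42},
  {"travel":[0,0,0.04],"angular":[0,0,0],"gripper":0.42},
  {"travel":[0,0,0.1],"angular":[0,0,0],"gripper":0.42},
  {"travel":[0,0,0.16],"angular":[0,0,0],"gripper":1},
  {"travel":[-0.01,-0.07,0.16],"angular":[0,0,0],"gripper":1},
  {"travel":[-0.02,-0.14,0.16],"angular":[0,0,0],"gripper":1},
  {"travel":[-0.03,-0.22,0.16],"angular":[0,0,0],"gripper":1},
  {"travel":[-0.05,-0.3,0.16],"angular":[0,0,0],"gripper":1},
])

```text
t: 19.55
tool_pos: [0.4509, 0.1171, 0.0815]
tool_rot: [1.386, 2.818, 0.001]
contact_force: [0.9, -0.4, 0.4]
opening: 0.0852
grip_force: 0.0
```

```bash
python3 go.py 0.425 -0.011 0.08 37.3
python3 - <<'E'
from meas import *
# tray outline and clamp from the top view
t=ctrl.get_image('top');cv2.imwrite('pics/t8.png',cv2.resize(t['img'][190:300,150:280,::-1],None,fx=4,fy=4,interpolation=cv2.INTER_CUBIC))
E
```

```text
t 19.55 pos [0.4509 0.1171 0.0815] psi 37.6 open 0.0852 grip 0.0
travel [-0.0431 -0.2134 -0.0025] angz -0.007 tilt [0.    0.001 0.   ] q6 -32.2
```

View pics/t8.png

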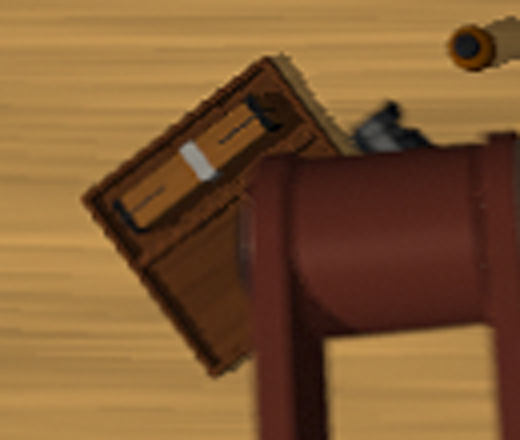

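The clamp lies centred in the long well, with its band at (197,160). On to the wide tin.

Call:
step_arm([
  {"travel":[-0.01,-0.05,0],"angular":[0,0,0],"gripper":1},
  {"travel":[-0.02,-0.11,0],"angular":[0,0,0],"gripper":1},
  {"travel":[-0.03,-0.17,0],"angular":[0,0,0],"gripper":1},
  {"travel":[-0.043,-0.213,0],"angular":[0,0,0],"gripper":1},
  {"travel":[-0.043,-0.213,0],"angular":[0,0,0],"gripper":1},
  {"travel":[-0.043,-0.213,0],"angular":[0,0,0],"gripper":1},
])

```text
t: 20.2
tool_pos: [0.4251, -0.0095, 0.0812]
tool_rot: [1.39, 2.817, 0.001]
contact_force: [0.2, 0.5, 0.2]
opening: 0.0851
grip_force: 0.0
```

```bash
python3 go.py 0.425 -0.011 -0.025 37.3
python3 - <<'E'
from meas import *
d=ctrl.get_image('wrist');cv2.imwrite('pics/w9.png',d['img'][:,:,::-1])
u=proj(d,[[.425,-.011,.03]])[0]
c=cv2.convexHull(blob('wide',d['img'],u,3,50));print(u,cast(d,c.reshape(-1,2),.03).mean(0),cv2.minEnclosingCircle(c))
E
```

```text
t 20.2 pos [ 0.4251 -0.0095  0.0812] psi 37.5 open 0.0851 grip 0.0
travel [-0.0002 -0.0024 -0.177 ] angz -0.004 tilt [-0.001  0.     0.   ] q6 -48.8
[312.98306901 204.74829368] [ 0.425433  -0.0109423  0.03     ] ((314.76922607421875, 202.5), 40.15646743774414)
```

View pics/w9.png

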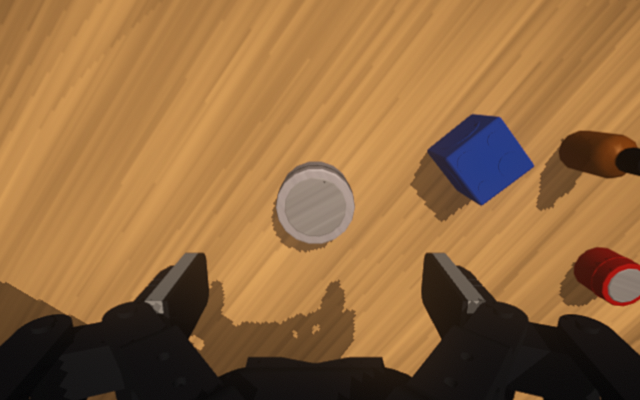

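The wide tin at (315,203) is centred between the fingers and the blue cube (480,160) is clear. Descending and gripping.

Call:
step_arm([
  {"travel":[0,-0.002,-0.06],"angular":[0,0,0],"gripper":1},
  {"travel":[0,-0.002,-0.12],"angular":[0,0,0],"gripper":1},
  {"travel":[0,-0.002,-0.16],"angular":[0,0,0],"gripper":1},
  {"travel":[0,-0.002,-0.178],"angular":[0,0,0],"gripper":1},
  {"travel":[0,-0.002,-0.178],"angular":[0,0,0],"gripper":1},
  {"travel":[0,-0.002,-0.178],"angular":[0,0,0],"gripper":0.4},
  {"travel":[0,-0.002,-0.178],"angular":[0,0,0],"gripper":0.4},
  {"travel":[0,-0.002,-0.178],"angular":[0,0,0],"gripper":0.4},
  {"travel":[0,-0.002,-0.178],"angular":[0,0,0],"gripper":0.4},
  {"travel":[0,-0.002,-0.178],"angular":[0,0,0],"gripper":0.4},
], squeeze=35)

```text
t: 21.25
tool_pos: [0.427, -0.0108, -0.0236]
tool_rot: [1.387, 2.815, 0.002]
contact_force: [-0.4, 0.7, 5.4]
opening: 0.0512
grip_force: 37.0
```

```bash
python3 go.py 0.4085 0.280 0.08 37.3
```

```text
t 21.25 pos [ 0.427  -0.0108 -0.0236] psi 37.6 open 0.0512 grip 37.0
travel [-0.0308  0.4847  0.1727] angz -0.006 tilt [0.001 0.005 0.   ] q6 -49.0
```

Call:
step_arm([
  {"travel":[0,0,0.07],"angular":[0,0,0],"gripper":0.4},
  {"travel":[0,0,0.15],"angular":[0,0,0],"gripper":0.4},
  {"travel":[0,0.07,0.175],"angular":[0,0,-0.006],"gripper":0.4},
  {"travel":[-0.005,0.14,0.175],"angular":[0,0,-0.006],"gripper":0.4},
  {"travel":[-0.01,0.21,0.175],"angular":[0,0,-0.006],"gripper":0.4},
  {"travel":[-0.015,0.28,0.175],"angular":[0,0,-0.006],"gripper":0.4},
  {"travel":[-0.02,0.35,0.175],"angular":[0,0,-0.006],"gripper":0.4},
  {"travel":[-0.025,0.42,0.175],"angular":[0,0,-0.006],"gripper":0.4},
  {"travel":[-0.029,0.485,0.175],"angular":[0,0,-0.006],"gripper":0.4},
  {"travel":[-0.029,0.485,0.175],"angular":[0,0,-0.006],"gripper":0.4},
])

```text
t: 22.25
tool_pos: [0.4072, 0.2841, 0.0799]
tool_rot: [-1.388, -2.818, -0.003]
contact_force: [0.3, -0.6, -0.8]
opening: 0.0507
grip_force: 37.3
```

Call:
step_arm([
  {"travel":[0,0,0],"angular":[0,0,0],"gripper":0.4},
  {"travel":[0,0,0],"angular":[0,0,0],"gripper":0.4},
])

```text
t: 22.45
tool_pos: [0.4076, 0.2797, 0.0792]
tool_rot: [1.396, 2.814, -0.001]
contact_force: [-0.1, -0.7, -1.1]
opening: 0.0507
grip_force: 37.3
```

```bash
python3 go.py 0.4085 0.280 -0.016 37.3
```

```text
t 22.45 pos [0.4076 0.2797 0.0792] psi 37.2 open 0.0507 grip 37.3
travel [ 0.0015  0.0006 -0.1587] angz 0.001 tilt [ 0.001 -0.     0.   ] q6 -11.4
```

Call:
step_arm([
  {"travel":[0.001,0,-0.06],"angular":[0,0,0],"gripper":0.4},
  {"travel":[0.001,0,-0.11],"angular":[0,0,0],"gripper":0.4},
  {"travel":[0.001,0,-0.14],"angular":[0,0,0],"gripper":0.4},
  {"travel":[0.001,0,-0.156],"angular":[0,0,0],"gripper":0.4},
  {"travel":[0.001,0,-0.159],"angular":[0,0,0],"gripper":0.4},
  {"travel":[0.001,0,-0.159],"angular":[0,0,0],"gripper":0.4},
])

```text
t: 23.05
tool_pos: [0.409, 0.2802, -0.0154]
tool_rot: [1.396, 2.814, 0.001]
contact_force: [0.1, 0.5, -0.1]
opening: 0.0509
grip_force: 37.3
```

Call:
step_arm([
  {"travel":[0,0,-0.0015],"angular":[0,0,0],"gripper":0.4},
  {"travel":[0,0,-0.003],"angular":[0,0,0],"gripper":0.4},
  {"travel":[0,0,-0.003],"angular":[0,0,0],"gripper":0.4},
])

```text
t: 23.35
tool_pos: [0.4088, 0.2807, -0.0171]
tool_rot: [1.394, 2.814, 0.002]
contact_force: [-0.2, -1.0, -0.8]
opening: 0.0506
grip_force: 37.3
```

Call:
step_arm([
  {"travel":[0,0,-0.0015],"angular":[0,0,0],"gripper":0.4},
  {"travel":[0,0,-0.003],"angular":[0,0,0],"gripper":0.4},
  {"travel":[0,0,-0.003],"angular":[0,0,0],"gripper":0.4},
])

```text
t: 23.65
tool_pos: [0.4086, 0.2807, -0.0186]
tool_rot: [-1.394, -2.815, -0.0]
contact_force: [-3.2, -1.4, 6.2]
opening: 0.0507
grip_force: 37.9
```

Contact. Release and rise, then head toward the tube.

Call:
step_arm([
  {"travel":[0,0,0],"angular":[0,0,0],"gripper":0.72},
  {"travel":[0,0,0],"angular":[0,0,0],"gripper":0.72},
  {"travel":[0,0,0],"angular":[0,0,0],"gripper":0.72},
  {"travel":[0,0,0.04],"angular":[0,0,0],"gripper":0.72},
  {"travel":[0,0,0.1],"angular":[0,0,0],"gripper":0.72},
  {"travel":[0,0,0.17],"angular":[0,0,0],"gripper":0.72},
  {"travel":[0.07,-0.025,0.18],"angular":[0,0,0],"gripper":0.72},
  {"travel":[0.14,-0.05,0.18],"angular":[0,0,0],"gripper":0.72},
  {"travel":[0.21,-0.08,0.18],"angular":[0,0,0],"gripper":0.72},
  {"travel":[0.28,-0.11,0.18],"angular":[0,0,0],"gripper":0.72},
])

```text
t: 24.65
tool_pos: [0.5779, 0.2138, 0.0884]
tool_rot: [1.394, 2.815, 0.001]
contact_force: [0.8, 0.2, -0.3]
opening: 0.0617
grip_force: 0.0
```

```bash
python3 go.py 0.682 0.173 0.08 37.3
```

```text
t 24.65 pos [0.5779 0.2138 0.0884] psi 37.3 open 0.0617 grip 0.0
travel [ 0.1736 -0.0679 -0.0141] angz -0.0 tilt [-0.  0.  0.] q6 -23.9
```

Call:
step_arm([
  {"travel":[0.06,-0.02,0],"angular":[0,0,0],"gripper":0.72},
  {"travel":[0.12,-0.045,0],"angular":[0,0,0],"gripper":0.72},
  {"travel":[0.174,-0.068,0],"angular":[0,0,0],"gripper":0.72},
  {"travel":[0.174,-0.068,0],"angular":[0,0,0],"gripper":0.72},
  {"travel":[0.174,-0.068,0],"angular":[0,0,0],"gripper":0.72},
])

```text
t: 25.15
tool_pos: [0.6807, 0.1733, 0.0876]
tool_rot: [-1.396, -2.813, 0.001]
contact_force: [-0.1, 0.7, 0.1]
opening: 0.0614
grip_force: 0.0
```

```bash
python3 go.py 0.682 0.173 -0.01 37.3
python3 - <<'E'
from meas import *
d=ctrl.get_image('wrist')
u=proj(d,[[.682,.173,.025]])[0]
c=cv2.convexHull(blob('tube',d['img'],u,3,70));m=cv2.moments(c);ce=(m['m10']/m['m00'],m['m01']/m['m00'])
print(u,ce,cast(d,[ce],.025)[0].round(4),cv2.boundingRect(c))
t=ctrl.get_image('top');y=np.radians(37.3)
for n,q,h,r in(('wide',(.4085,.28),.03,16),):
    uv=proj(t,[[*q,.005+h/2]])[0];c=cv2.convexHull(blob(n,t['img'],uv,3,r));m=cv2.moments(c)
    w=cast(t,[(m['m10']/m['m00'],m['m01']/m['m00'])],.005+h/2)[0][:2]-[.447,.273]
    print(n,'tray xy',w[0]*np.cos(y)+w[1]*np.sin(y),-w[0]*np.sin(y)+w[1]*np.cos(y),cv2.boundingRect(c))
E
```

```text
t 25.15 pos [0.6807 0.1733 0.0876] psi 37.2 open 0.0614 grip 0.0
travel [ 0.0022 -0.0004 -0.1626] angz 0.002 tilt [-0.    -0.002 -0.   ] q6 -29.0
[315.92375859 199.8359544 ] (317.3119574348922, 206.16372631382433) [0.6855 0.17   0.025 ] (296, 177, 43, 57)
wide tray xy -0.00861373664957624 0.05189213198946182 (194, 259, 2, 2)
```

Call:
step_arm([
  {"travel":[0.004,-0.001,-0.06],"angular":[0,0,0],"gripper":0.72},
  {"travel":[0.004,-0.001,-0.12],"angular":[0,0,0],"gripper":0.72},
  {"travel":[0.004,-0.001,-0.16],"angular":[0,0,0],"gripper":0.72},
  {"travel":[0.004,-0.001,-0.172],"angular":[0,0,0],"gripper":0.72},
  {"travel":[0.004,-0.001,-0.172],"angular":[0,0,0],"gripper":0.72},
  {"travel":[0.004,-0.001,-0.172],"angular":[0,0,0],"gripper":0.15},
  {"travel":[0.004,-0.001,-0.172],"angular":[0,0,0],"gripper":0.15},
  {"travel":[0.004,-0.001,-0.172],"angular":[0,0,0],"gripper":0.15},
  {"travel":[0.004,-0.001,-0.172],"angular":[0,0,0],"gripper":0.15},
  {"travel":[0.004,-0.001,-0.172],"angular":[0,0,0],"gripper":0.15},
], squeeze=30)

```text
t: 26.25
tool_pos: [0.6849, 0.1734, -0.0121]
tool_rot: [1.393, 2.812, 0.004]
contact_force: [-0.8, 0.7, 7.1]
opening: 0.0277
grip_force: 30.0
```

```bash
python3 go.py 0.4515 0.2235 0.09 37.3
```

```text
t 26.25 pos [ 0.6849  0.1734 -0.0121] psi 37.3 open 0.0277 grip 30.0
travel [-0.389   0.0834  0.1701] angz 0.0 tilt [-0.001  0.005  0.   ] q6 -29.1
```

Tube gripped (27.7 mm). Lift and carry to the small well.

Call:
step_arm([
  {"travel":[0,0,0.07],"angular":[0,0,0],"gripper":0.15},
  {"travel":[0,0,0.15],"angular":[0,0,0],"gripper":0.15},
  {"travel":[-0.06,0.013,0.17],"angular":[0,0,0],"gripper":0.15},
  {"travel":[-0.12,0.026,0.17],"angular":[0,0,0],"gripper":0.15},
  {"travel":[-0.18,0.039,0.17],"angular":[0,0,0],"gripper":0.15},
  {"travel":[-0.24,0.052,0.17],"angular":[0,0,0],"gripper":0.15},
  {"travel":[-0.3,0.065,0.17],"angular":[0,0,0],"gripper":0.15},
  {"travel":[-0.35,0.075,0.17],"angular":[0,0,0],"gripper":0.15},
  {"travel":[-0.389,0.083,0.17],"angular":[0,0,0],"gripper":0.15},
  {"travel":[-0.389,0.083,0.17],"angular":[0,0,0],"gripper":0.15},
])

```text
t: 27.25
tool_pos: [0.4472, 0.2233, 0.0869]
tool_rot: [-1.392, -2.816, 0.001]
contact_force: [0.2, 0.6, 0.1]
opening: 0.0278
grip_force: 29.9
```

Call:
step_arm([
  {"travel":[0,0,0],"angular":[0,0,0],"gripper":0.15},
  {"travel":[0,0,0],"angular":[0,0,0],"gripper":0.15},
])

```text
t: 27.45
tool_pos: [0.4507, 0.2228, 0.0877]
tool_rot: [1.395, 2.814, 0.001]
contact_force: [-0.1, -0.6, -0.4]
opening: 0.0277
grip_force: 29.9
```

```bash
python3 go.py 0.4515 0.2235 -0.0045 37.3
python3 - <<'E'
from station import ctrl
import cv2
cv2.imwrite('pics/w10.png',ctrl.get_image('wrist')['img'][:,:,::-1])
E
```

```text
t 27.45 pos [0.4507 0.2228 0.0877] psi 37.3 open 0.0277 grip 29.9
travel [ 0.0013  0.0012 -0.1537] angz 0.001 tilt [-0.     0.002  0.   ] q6 -19.4
```

View pics/w10.png

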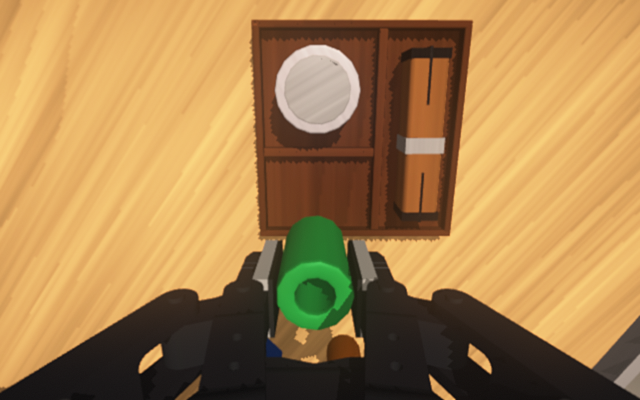

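The wide tin (318,88) and clamp (422,140) sit inside their wells, and the tube is above the small well. Lowering.

Call:
step_arm([
  {"travel":[0.001,0,-0.05],"angular":[0,0,0],"gripper":0.15},
  {"travel":[0.001,0,-0.1],"angular":[0,0,0],"gripper":0.15},
  {"travel":[0.001,0,-0.135],"angular":[0,0,0],"gripper":0.15},
  {"travel":[0.001,0,-0.15],"angular":[0,0,0],"gripper":0.15},
  {"travel":[0.001,0,-0.153],"angular":[0,0,0],"gripper":0.15},
  {"travel":[0.001,0,-0.155],"angular":[0,0,0],"gripper":0.15},
  {"travel":[0.001,0,-0.155],"angular":[0,0,0],"gripper":0.15},
])

```text
t: 28.2
tool_pos: [0.4516, 0.2232, -0.0045]
tool_rot: [1.394, 2.813, 0.002]
contact_force: [0.1, 0.4, -0.3]
opening: 0.0277
grip_force: 29.9
```

Call:
step_arm([
  {"travel":[0,0,-0.0015],"angular":[0,0,0],"gripper":0.15},
  {"travel":[0,0,-0.003],"angular":[0,0,0],"gripper":0.15},
  {"travel":[0,0,-0.003],"angular":[0,0,0],"gripper":0.15},
])

```text
t: 28.5
tool_pos: [0.4508, 0.2231, -0.007]
tool_rot: [1.394, 2.814, 0.001]
contact_force: [0.2, -1.0, -0.4]
opening: 0.0275
grip_force: 29.9
```

Call:
step_arm([
  {"travel":[0,0,-0.001],"angular":[0,0,0],"gripper":0.15},
  {"travel":[0,0,-0.002],"angular":[0,0,0],"gripper":0.15},
  {"travel":[0,0,-0.002],"angular":[0,0,0],"gripper":0.15},
])

```text
t: 28.8
tool_pos: [0.4509, 0.2231, -0.0071]
tool_rot: [1.394, 2.815, 0.0]
contact_force: [-3.9, -2.5, 9.6]
opening: 0.0276
grip_force: 30.7
```

Contact. Release, rise and clear away.

Call:
step_arm([
  {"travel":[0,0,0],"angular":[0,0,0],"gripper":0.46},
  {"travel":[0,0,0],"angular":[0,0,0],"gripper":0.46},
  {"travel":[0,0,0],"angular":[0,0,0],"gripper":0.46},
  {"travel":[0,0,0.05],"angular":[0,0,0],"gripper":0.46},
  {"travel":[0,0,0.11],"angular":[0,0,0],"gripper":0.46},
  {"travel":[0,0,0.18],"angular":[0,0,0],"gripper":0.46},
  {"travel":[0,0,0.25],"angular":[0,0,0],"gripper":0.46},
  {"travel":[0,-0.07,0.25],"angular":[0,0,0],"gripper":0.46},
  {"travel":[0,-0.14,0.25],"angular":[0,0,0],"gripper":0.46},
  {"travel":[0,-0.22,0.25],"angular":[0,0,0],"gripper":0.46},
])

```text
t: 29.8
tool_pos: [0.4502, 0.0901, 0.1416]
tool_rot: [1.391, 2.816, 0.001]
contact_force: [0.7, 0.0, -0.7]
opening: 0.0391
grip_force: 0.0
```

Call:
step_arm([
  {"travel":[0,-0.07,0],"angular":[0,0,0],"gripper":0.46},
  {"travel":[0,-0.14,0],"angular":[0,0,0],"gripper":0.46},
  {"travel":[0,-0.14,0],"angular":[0,0,0],"gripper":0.46},
  {"travel":[0,-0.14,0],"angular":[0,0,0],"gripper":0.46},
])

```text
t: 30.2
tool_pos: [0.4501, 0.0063, 0.1409]
tool_rot: [-1.398, -2.813, -0.001]
contact_force: [-0.6, -0.0, 0.3]
opening: 0.0393
grip_force: 0.0
```

Run:
```python
from meas import *
t=ctrl.get_image('top');s=ctrl.get_image('side')
f=lambda im:cv2.resize(im[:,:,::-1],(400,300),interpolation=cv2.INTER_CUBIC)
c=np.zeros((600,800,3),np.uint8)
c[:300,:400]=f(t['img'][190:295,140:280]);c[:300,400:]=f(t['img'][180:285,350:490])
c[300:,:400]=f(s['img'][260:400,290:477]);c[300:,400:]=f(s['img'][60:210,200:400]);cv2.imwrite('pics/f.png',c)
for n,q,h,r in(('cube',(.4645,-.2475),.04,22),('tin',(.461,-.31),.03,18),('wide',(.4085,.28),.03,16),('tube',(.451,.223),.05,18)):
  T,yw=(((.463,-.2755),-3.1) if n in('cube','tin') else ((.447,.273),37.3));y=np.radians(yw)
  for d,R in((t,r),(s,r+10)):
    try:
        uv=proj(d,[[*q,.005+h/2]])[0];k=cv2.convexHull(blob(n,d['img'],uv,3,R));m=cv2.moments(k)
        w=cast(d,[(m['m10']/m['m00'],m['m01']/m['m00'])],.005+h/2)[0][:2]-T
        print(n,np.round([w[0]*np.cos(y)+w[1]*np.sin(y),-w[0]*np.sin(y)+w[1]*np.cos(y)],4),cv2.boundingRect(k))
    except Exception as e: print(n,'fail')
```

```text
cube [-0.0022  0.0229] (416, 230, 17, 16)
cube [ 0.0174 -0.008 ] (355, 91, 3, 4)
tin [-0.0027 -0.0374] (442, 233, 13, 13)
tin [ 0.0108 -0.0525] (358, 78, 5, 9)
wide [-0.0255  0.0344] (194, 250, 21, 22)
wide [-0.0267  0.0296] (385, 336, 39, 43)
tube [-0.028  -0.0392] (221, 238, 15, 12)
tube [-0.0278 -0.0421] (363, 299, 21, 30)
```

View pics/f.png

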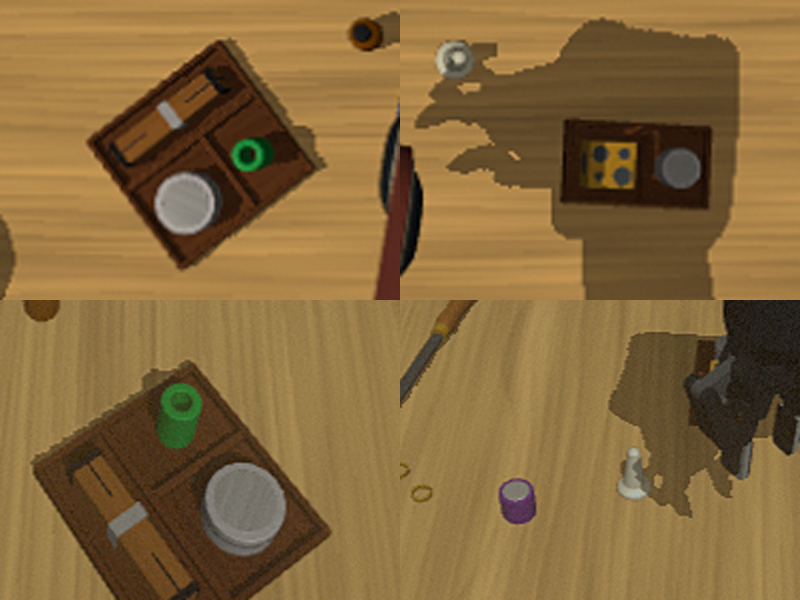

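All five things are in their wells within tolerance. In the last picture the bottle (365,35) and cone (455,60) are standing, and the robot is clear. Handing in.

```bash
python3 -c "
from station import ctrl
print(ctrl.finish_job())"
```

```text
the job is handed in; nothing more can be done
None
```

I handed the job in at about 30 s with all five pieces set down in their wells and the bottle and ring cone still standing; the station gave no verdict on the result.

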